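# Clamp the stuck paint jar

### The arm

A 6-joint arm with a two-finger parallel gripper is mounted at the origin on the work surface. World frame = base frame: x ahead of the robot, y to its left, z up, the work surface at z = 0. Lengths are in mm, angles in rad, forces in N, time in s.
With the tool pointing down it reaches from about 275 to 825 mm from the base axis. Payload 4.9 kg.
Tool frame: the origin (TCP) lies at the very end of the fingers, on their centre line; the grasp point (between the pads) lies 19 mm behind it; z points along the fingers, y is the line along which they close (so a half turn about z gives the same grasp; the last joint's range is limited). The gripper opens to 85 mm and grips with 20 to 120 N. Pads are 22 mm wide; open, the fingers measure 114 mm over their backs; the gripper's body (76 mm by 85 mm) begins 54 mm behind the grasp point. The pads swing forward as they close: fully open they stand 13 mm farther back than shut.
Start: joints at [1.176, 0.326, -0.193, 1.052, 0, 1.437], TCP at [141.813, 531.42, 231.281] pointing down, gripper open.
Joint ranges: [-2.65, 2.65], [-0.97, 1.79], [-1.3, 1.35], [-1.93, 2.1], [-1.47, 1.37], [-3.14, 3.14]. Speed limits (rad/s): [2.57, 2.57, 3.14, 3.14, 3.14, 3.14].

### API

Orientations are given as [roll, pitch, yaw] about the fixed x, y, z axes, in that order (R = Rz(yaw) Ry(pitch) Rx(roll)).
In Python, from bench import bot, solve_ik, imaging gives the robot as it stands. Calls block until the motion is done:
- bot.move_ptp(position, orientation): joint-space move of the TCP to a pose.
- bot.movel(position, rot=None, max_speed=150, threshold=None): straight line of the TCP; rot=None keeps the orientation; max_speed is the mean speed in mm/s. With threshold (N) it stops when the force on the tool has changed by that much, and returns True; else False.
- bot.move_j(angles): joint-space move.
- bot.grip(opening, effort=None): opening from 0.0 (shut) to 1.0 (fully open); effort is the grip in N (None keeps the last); returns when the fingers have stopped.
- bot.dwell(seconds).
- solve_ik(position, orientation): joint angles nearest the present ones, or None.
- bot.get_state(): the state.
- imaging.capture(name): name is "scene" or "top" or "wrist"; returns the picture (480x640x3 uint8, blue, green, red); there is no depth.
- imaging.camera_model(name): a dict with "K" (3x3 intrinsics, pixels), "position" and "rotation" of the camera in the world. Camera axes: x right, y up, looking along -z (the intrinsics and any distortion apply to the point x, -y, -z); pixel columns grow to the right and rows downward; lengths in mm; the calibration is good to about 2 mm. A picture is of the moment at which its call begins: read the wrist's pose just before it. camera_model takes no time and is no camera call; for the wrist camera it gives the pose at the moment of the call.
A pose or a line that the arm cannot do raises bot.IKError and nothing moves.
- bot.sign_off(): hands the job in; it is judged then, once.
The state is a dict: "t": time; "qpos": joint angles; "joint_velocities": joint speeds; "effort": joint torques, N m; "tcp_pos": TCP position; "orientation": TCP orientation; "contact_force": force on the tool from outside, world axes, zero at the start; "wrist_torque": the same for the moment, N m; "opening": opening from 0.0 (shut) to 1.0 (fully open); "gripper_force": force on a finger pad.
Only numpy, scipy, OpenCV 4.12 (cv2) and the standard library are available. Lean on these libraries where they do the work, as an engineer would, in place of code of your own. Each camera call takes 0.05 s, during which the arm holds its last target. There are 200 camera calls.

### The job

The lid of the middle-sized paint jar is stuck. Stand that jar upright in the jar clamp, slide the jaw up until it holds the jar snugly in the V of the fixed jaw, and then flip the cam lever over, fully down to level, to lock the jaw. Leave the other two jars, the mask, the brush pot and the sanding block where they are.

Things in the scene. Friction and masses are not known exactly. Their poses are not given: they have to be found in the camera images.
- clamp: The jar clamp, fixed to the table: a plywood base 120 mm (its x) by 340 mm (its y) and 12 mm thick. Origin under the base, on the table, 5 mm off the base's middle; z up. Its y axis is the sliding direction and points to the fixed jaw, a dark steel V notch (120 degrees between its 28 mm long arms, 36 mm tall above the base) at the +y end. The base's top (z = 12 mm) is where the jar stands.
- v_corner (a point): Inner corner of the V on the top of the base (clamp x 0, y 125 mm, z 12 mm), axes as the clamp's. The V opens to -y. A jar of radius r sits fully home with its axis 1.155 r on the -y side of this point: 32.3 mm for the middle-sized jar.
- jaw (a joint): Slide of the aluminium moving jaw along the clamp's +y, in m: 0 = fully back, 0.115 = closest to the V. It moves freely with a drag of about 3 N while the lever is up. Snug on the middle-sized jar in the V it reads about 0.085; it starts between 0 and 0.03. When locked it holds against some 30 N or more.
- jaw_face (a point): Middle of the moving jaw's flat rubber face, which looks to +y at the V; the face is 72 mm wide and spans 15 to 53 mm above the table. At joint value q it lies at clamp y = q - 20 mm.
- jaw_tab (a point): Middle of the top edge of the upright push tab at the back of the moving jaw, 70 mm above the table and 97 mm behind the jaw face. The tab is a plate 12 mm thick along clamp y, 44 mm wide along clamp x, and stands 39 mm above the 31 mm high carriage; it can be pushed from behind or pinched from above. The carriage ends 6 mm behind this point.
- lever (a joint): Cam lever on the moving jaw, in rad; its hinge lies along clamp y. 0 = leaning back 0.35 rad from upright towards clamp -x (free); 0.35 = upright; it flips over towards clamp +x and reaches its stop at 1.92, lying level (locked). It starts between 0 and 0.5, stays where left, and stiffens over the last half of its swing (up to about 12 N at its grip).
- lever_hinge (a point): Middle of the lever's hinge, 52 mm above the table, 38 mm behind the jaw face, at clamp x 0.
- lever_end (a point): Free end of the lever, 85 mm from its hinge. The lever is a straight bar 10 mm thick (in its swing plane); the outer 42 mm is a black grip 18 mm wide along clamp y.
- jar_small: Closed round paint jar, dark blue with paper band and black lid, 46 mm diameter, 54 mm tall. Origin under its middle, z up. Not the one wanted.
- jar_medium: The middle-sized jar, alike but 56 mm diameter, 64 mm tall, 130 to 250 g. Straight-sided. Origin under its middle, z up.
- jar_large: Alike, 66 mm diameter, 74 mm tall. Origin under its middle, z up. Not the one wanted.
- mask: Bystander: a dull gold half mask standing on its temples as an arch 150 mm wide (y), 64 mm high, 74 mm deep (x). Origin on the table under its middle.
- brush_pot: Bystander: grey plastic pot with brushes, 72 mm diameter, pot 100 mm and brushes 220 mm tall. Origin under its middle.
- sanding_block: Bystander: cork sanding block 100 x 62 x 26 mm lying flat. Origin under its middle.

How it is judged (in metres and radians):
On the way, in this order (a step that is already met when the one before it is completed fails the run):
1. With the lever still up (below 0.9 rad), the middle-sized jar stands upright in the V and the jaw is slid up snug against it (x of jar_medium in the frame of v_corner between -0.004 and 0.004 m and y of jar_medium in the frame of v_corner above -0.0358 m and z of jar_medium in the frame of v_corner between -0.004 and 0.004 m and angle between jar_medium's own z axis and vertical below 0.08 rad and y of jaw_face in the frame of v_corner above -0.0643 m and value of joint lever below 0.9 rad), for 0.2 s.
2. The lever is flipped down to lock the jaw on the jar (x of jar_medium in the frame of v_corner between -0.004 and 0.004 m and y of jar_medium in the frame of v_corner above -0.0358 m and z of jar_medium in the frame of v_corner between -0.004 and 0.004 m and angle between jar_medium's own z axis and vertical below 0.08 rad and y of jaw_face in the frame of v_corner above -0.0643 m and value of joint lever above 1.7 rad), for 0.2 s.
At the end, for the whole second after the job is handed in: The middle-sized jar stands at rest, upright (0.08 rad), on the clamp's base, within 4 mm of the V's centre line and 3.5 mm of fully home in the V; the jaw face is within 4 mm of snug on it; the lever is past 1.7 of 1.92 rad; other jars and bystanders moved at most 30 mm (all of step 2 and linear speed of jar_medium below 0.02 m/s); the robot touches nothing.
It fails at once if another jar is moved more than 30 mm (distance of any of jar_small, jar_large from where it was at the start of the episode above 0.03 m).
It fails at once if the mask, the brush pot or the sanding block is moved more than 30 mm (distance of any of mask, brush_pot, sanding_block from where it was at the start of the episode above 0.03 m).
It also fails if it takes over 56 s, if anything falls off the work surface, if the arm or the gripper's body presses on something with over 40 N, if the wrist force passes 120 N, or if a joint passes its speed limit or range.

## Working session

There is one attempt and no reset: what is moved stays moved. The work goes in short steps, each a Python script; the robot and the scene stay as the last script left them, time stands still between calls to the robot, and variables do not carry over. Pictures are saved under pics/ and viewed, at most 10 in all, crops included, and the job is handed in when it is done.

```bash
mkdir -p pics; ls
python3 - <<'E'
from bench import bot, solve_ik, imaging
import cv2
for n in("scene","top"):
    cv2.imwrite(f"pics/{n}0.png",imaging.capture(n)); m=imaging.camera_model(n); print(n,m)
s=bot.get_state();print(s['t'],s['orientation'],s['opening'])
E
```

```text
pics
scene {'K': array([[561.64469376,   0.        , 312.20678525],
       [  0.        , 561.64469376, 237.95257134],
       [  0.        ,   0.        ,   1.        ]]), 'position': array([1298.88655244,  188.53338775, 1003.6501964 ]), 'rotation': array([ 0.71994536, -0.01167794,  1.90569751])}
top {'K': array([[475.20929464,   0.        , 314.15851982],
       [  0.        , 475.20929464, 244.65547795],
       [  0.        ,   0.        ,   1.        ]]), 'position': array([ 346.77915693,  -44.5226692 , 1153.27922348]), 'rotation': array([ 0.21102214,  0.00364576, -1.66013726])}
0.1 [-3.14005998e+00 -2.24744590e-04  2.88076781e+00] 1.002364126899322
```

View pics/scene0.png

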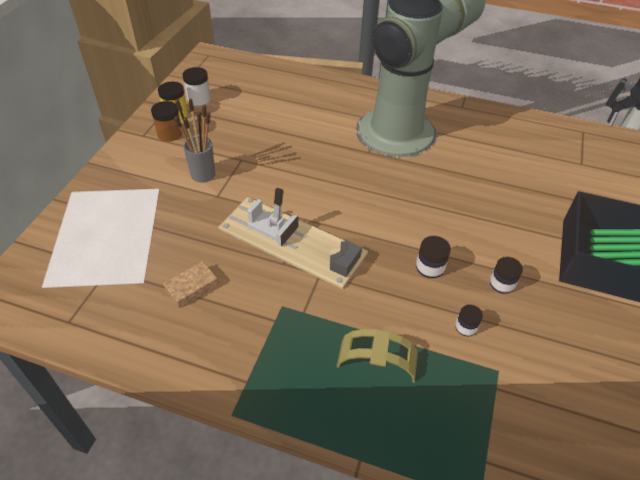

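View pics/top0.png

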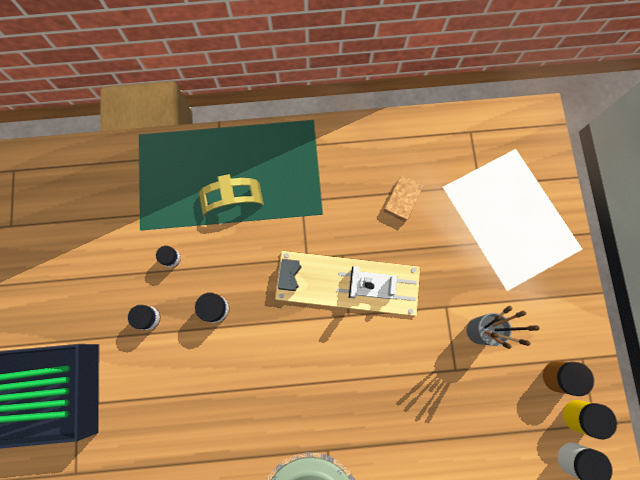

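The jars are at scene pixels (433,257), (507,275) and (469,320), and at top pixels (211,308), (143,318) and (168,257). The clamp runs from (278,276) (V end) to (417,292) in the top view, lever about upright at (368,285). I'll get rough positions by casting rays.

```bash
cat > h.py <<'E'
from bench import bot, solve_ik, imaging
import numpy as np, cv2
from scipy.spatial.transform import Rotation as Ro
def model(n):
    m=imaging.camera_model(n); return np.array(m["K"]),np.array(m["position"]),Ro.from_euler('xyz',m["rotation"]).as_matrix()
def cast(M,uv,z):
    K,p,R=M; uv=np.atleast_2d(np.asarray(uv,float))
    d=np.c_[uv,np.ones(len(uv))]@np.linalg.inv(K).T*[1,-1,-1]@R.T
    return p+d*((z-p[2])/d[:,2])[:,None]
def proj(M,X):
    K,p,R=M; c=(np.atleast_2d(X)-p)@R*[1,-1,-1]@K.T
    return c[:,:2]/c[:,2:]
E
python3 - <<'E'
from h import *
np.set_printoptions(precision=1,suppress=True)
print(imaging.camera_model("top").keys())
M={n:model(n) for n in("top","scene")}
for n in M: print(n,proj(M[n],[[0,0,0],[141.8,531.4,231]]))
seeds={"top":[(211,308),(143,318),(168,257)],"scene":[(434,249),(508,268),(470,314)]}
for n in M:
    im=cv2.imread(f"pics/{n}0.png"); g=im.max(2)
    mask=(g<60).astype(np.uint8)
    k,lab,st,ce=cv2.connectedComponentsWithStats(mask)
    for s in seeds[n]:
        l=lab[s[1],s[0]]; cs,_=cv2.findContours((lab==l).astype(np.uint8),0,1)
        e=cv2.fitEllipse(cs[0]); print(n,s,st[l],e[0],e[1])
        for z in(54,64,74): 
            c=cast(M[n],[e[0],(e[0][0]-e[1][1]/2,e[0][1]),(e[0][0]+e[1][1]/2,e[0][1])],z);print(z,c[0],np.linalg.norm(c[2]-c[1]))
for uv in[(281,252),(420,266),(413,318),(276,300)]: print(cast(M["top"],uv,12))
im=cv2.imread("pics/top0.png")[235:335,260:440]; cv2.imwrite("pics/cl.png",cv2.resize(im,None,fx=4.4,fy=4.4,interpolation=2))
E
```

```text
dict_keys(['K', 'position', 'rotation'])
top [[310.  507.5]
 [  5.7 492.5]]
scene [[395.1 131.2]
 [628.7 136.8]]
top (211, 308) [195 294  30  28 671] (209.88351440429688, 307.3101806640625) (27.471248626708984, 29.215118408203125)
54 [456.3 190.8  54. ] 67.32470015822842
64 [455.3 188.6  64. ] 66.71225612472007
74 [454.3 186.5  74. ] 66.09981209121172
top (143, 318) [128 306  27  23 501] (140.86117553710938, 317.0758972167969) (22.9948787689209, 25.84969139099121)
54 [448.2 349.5  54. ] 59.377217449524245
64 [447.3 346.   64. ] 58.83707063167252
74 [446.4 342.4  74. ] 58.296923813820726
top (168, 257) [156 246  21  20 297] (165.9778594970703, 255.46522521972656) (17.823389053344727, 19.41468048095703)
54 [587.2 288.6  54. ] 45.81376197723213
64 [585.  285.6  64. ] 45.39700014822159
74 [582.8 282.6  74. ] 44.980238319211Traceback (most recent call last):
  File "<stdin>", line 13, in <module>
cv2.error: OpenCV(4.12.0) /io/opencv/modules/imgproc/src/shapedescr.cpp:361: error: (-201:Incorrect size of input array) There should be at least 5 points to fit the ellipse in function 'fitEllipseNoDirect'
```

Run:
```python
from h import *
np.set_printoptions(precision=1,suppress=True)
c=cast(model("top"),[(281,252),(420,266),(413,318),(276,300)],12);print(c)
W=model("wrist");s=bot.get_state();print(W,s['tcp_pos'])
m=c.mean(0);R=Ro.from_euler('xyz',s['orientation']).as_matrix()
print(R.T@(W[1]-s['tcp_pos']), R.T@W[2])
print(solve_ik([m[0],m[1],330],[np.pi,0,0]),solve_ik([m[0],m[1],330],[np.pi,0,np.pi/2]),solve_ik([m[0],m[1],330],[np.pi,0,-np.pi/2]))
```

```text
[[ 579.6   20.3   12. ]
 [ 514.6 -313.7   12. ]
 [ 392.  -280.2   12. ]
 [ 463.8   41.    12. ]]
(array([[336.8,   0. , 315.4],
       [  0. , 336.8, 244.4],
       [  0. ,   0. ,   1. ]]), array([ 61.6, 552.8, 373.2]), array([[ 0.3, -0.9, -0.3],
       [ 1. ,  0.2,  0.1],
       [-0. , -0.3,  0.9]])) [141.6 530.9 230.6]
[  83.     0.3 -142.6] [[-0.   0.9  0.3]
 [ 1.   0.   0. ]
 [-0.   0.3 -0.9]]
[-0.4  0.2 -0.1  1.3  0.   2.7] [-0.4  0.2 -0.1  1.3  0.   1.2] [-0.4  0.2 -0.1  1.3  0.  -2. ]
```

Run:
```python
from h import *
import pickle
np.set_printoptions(precision=4,suppress=True)
for n,p in(("cl",[452,-133,210]),("jar",[415,346,210])):
    bot.move_ptp(p,[np.pi,0,np.pi]); bot.dwell(.3)
    M=model("wrist"); cv2.imwrite(f"pics/w_{n}.png",imaging.capture("wrist")); pickle.dump(M,open(n+".pkl","wb"))
    s=bot.get_state();print(s['t'],s['qpos'],s['tcp_pos'])
```

```text
3.0417 [-0.4426  0.198  -0.4237  0.9491  0.     -0.443 ] [ 452.0851 -132.7897  210.0036]
5.1417 [ 0.5574  0.3235 -0.2529  0.9943 -0.      0.5583] [415.3392 345.5978 210.0383]
```

View pics/w_cl.png

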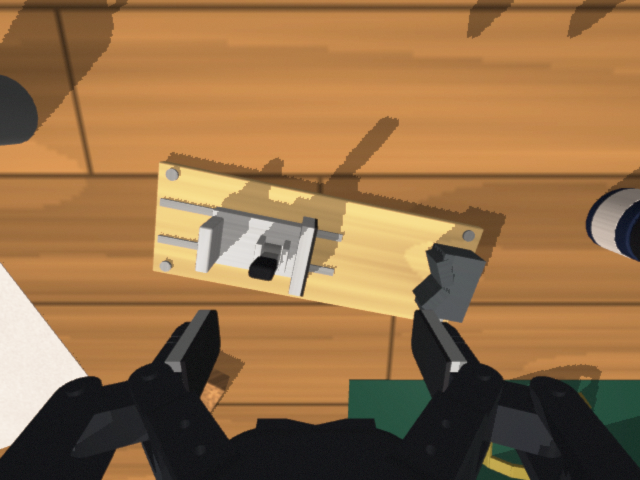

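View pics/w_jar.png

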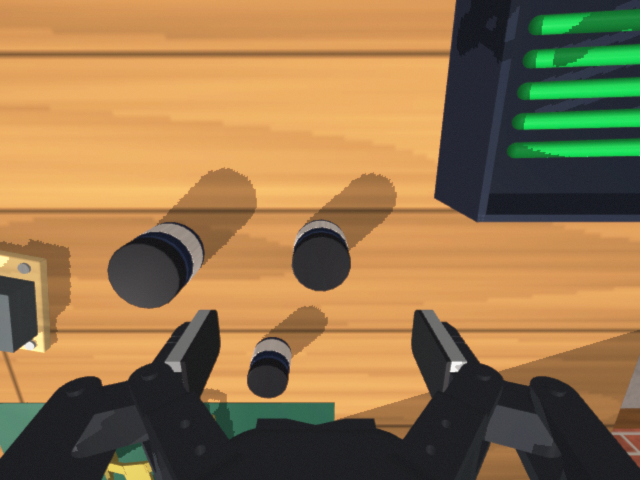

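Wrist view: the clamp base's corners are near (161,163), (154,270), (483,229) and (463,321). The V is at (430–484, 245–320), the tab's top edge is near (215,222), and the grip is at (263,268). The medium jar's lid is centred near (321,261). I'll refine these numbers.

Run:
```python
from h import *
import pickle
np.set_printoptions(precision=1,suppress=True)
M=pickle.load(open("jar.pkl","rb")); im=cv2.imread("pics/w_jar.png")
hsv=cv2.cvtColor(im,cv2.COLOR_BGR2HSV)
for (u,v) in((321,265),(310,233),(305,245)): print(im[v,u])
k,lab,st,ce=cv2.connectedComponentsWithStats(((im.max(2)<75)&(im.max(2).astype(int)-im.min(2)<18)).astype(np.uint8))
l=lab[265,321];print(st[l]);cs,_=cv2.findContours((lab==l).astype(np.uint8),0,1);h=cs[0][:,0,:]
(e,ax,an)=cv2.fitEllipse(h);print(e,ax,cast(M,e,64))
P=cast(M,h,64);c,r=cv2.minEnclosingCircle(P[:,:2].astype(np.float32));print("circ",c,r)
# clamp
M=pickle.load(open("cl.pkl","rb")); im=cv2.imread("pics/w_cl.png"); hsv=cv2.cvtColor(im,cv2.COLOR_BGR2HSV)
for (u,v) in((180,230),(380,250),(370,290),(250,180),(350,180),(240,170),(300,340)): print((u,v),hsv[v,u])
a=cv2.resize(im[235:330,400:495],None,fx=6,fy=6,interpolation=2)[:570]
b=cv2.resize(im[205:300,190:345],None,fx=5,fy=6,interpolation=2)
b=cv2.resize(im[205:305,190:330],None,fx=4,fy=4,interpolation=2)
o=np.zeros((600,800,3),np.uint8); a=cv2.resize(im[235:330,410:490],None,fx=4,fy=4,interpolation=2)
cv2.rectangle
o2=np.zeros((400,800,3),np.uint8); b=b[:, :470]; o2[:b.shape[0],:b.shape[1]]=b; o2[:380,480:800]=a
cv2.imwrite("pics/comp.png",o2)
```

```text
[51 46 50]
[53 36 30]
[49 46 46]
[ 293  228   57   62 2704]
(320.9027404785156, 259.52349853515625) (56.47080993652344, 60.899349212646484) [[444.4 350.9  64. ]]
circ (444.3825378417969, 350.68408203125) 30.50357437133789
(180, 230) [ 21 118 238]
(380, 250) [ 20 117 235]
(370, 290) [ 21 116 242]
(250, 180) [ 19 126 130]
(350, 180) [ 14 154 114]
(240, 170) [ 15 156 136]
(300, 340) [ 15 154 177]
```

View pics/comp.png

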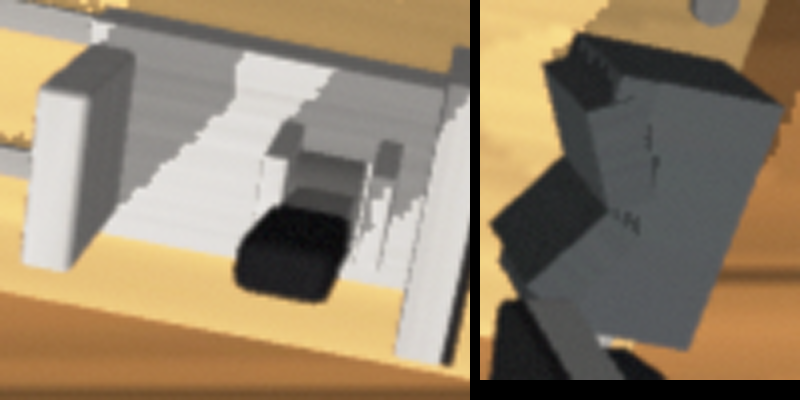

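V's inner top corner sits at about (442,287.5) in the wrist image. The tab top's corners are (200,228), (212,228), (208,272) and (196,271), and the lever grip is at (263,268). Next I'll fit the clamp frame from the plywood edges and cross-check it with these.

Run:
```python
from h import *
import pickle
np.set_printoptions(precision=1,suppress=True)
M=pickle.load(open("cl.pkl","rb")); im=cv2.imread("pics/w_cl.png"); hsv=cv2.cvtColor(im,cv2.COLOR_BGR2HSV)
m=((hsv[...,0]>=18)&(hsv[...,0]<26)&(hsv[...,1]>80)&(hsv[...,1]<140)).astype(np.uint8)
m=cv2.morphologyEx(m,cv2.MORPH_OPEN,np.ones((3,3)))
k,lab,st,ce=cv2.connectedComponentsWithStats(m); l=lab[280,360]
m=np.isin(lab,[i for i in range(1,k) if st[i,4]>60 and 150<ce[i][0]<490 and 150<ce[i][1]<325]).astype(np.uint8)
ys,xs=np.nonzero(m); P=cast(M,np.c_[xs,ys],12)[:,:2]
h=cv2.convexHull(P.astype(np.float32)); print("rect",cv2.minAreaRect(h),cv2.boxPoints(cv2.minAreaRect(h)))
hp=cv2.approxPolyDP(h,4,True)[:,0]; print(hp); print(proj(M,np.c_[hp,np.full(len(hp),12)]))
# edge line fits in image: for columns, first/last mask row
for nm,c0,c1,f in(("near",190,460,min),("far",170,430,max)):
    q=np.array([(c,f(np.nonzero(m[:,c])[0])) for c in range(c0,c1,3) if m[:,c].any()]); X=cast(M,q,12)[:,:2]
    L=cv2.fitLine(X.astype(np.float32),cv2.DIST_HUBER,0,.01,.01).ravel(); print(nm,L,np.degrees(np.arctan2(L[1],L[0])))
q=np.array([(f:=np.nonzero(m[r])[0])[0] for r in range(175,260,3)]);X=cast(M,np.c_[q,np.arange(175,260,3)],12)[:,:2]
L=cv2.fitLine(X.astype(np.float32),cv2.DIST_HUBER,0,.01,.01).ravel(); print("left",L,np.degrees(np.arctan2(L[1],L[0])))
print("V",cast(M,(442,287.5),48)); print("Vback",cast(M,[(485.8,262),(462.5,322.5)],48))
print("tab",cast(M,[(200,228),(212,228),(208,272.5),(195.5,271)],70),cast(M,[(200,228),(212,228),(208,272.5),(195.5,271)],70).mean(0))
print("lever end", cast(M,(265,265),135)); print("base corners",cast(M,[(161,163),(154,270),(483,229)],12))
```

```text
rect ((489.4444274902344, -133.33572387695312), (337.68603515625, 120.5146484375), 78.13372802734375) [[ 395.8 -286.2]
 [ 513.7 -311. ]
 [ 583.1   19.5]
 [ 465.2   44.3]]
[[ 490.3   39. ]
 [ 472.4   42.6]
 [ 463.6   36. ]
 [ 399.1 -286.6]
 [ 513.4 -310.1]
 [ 573.4  -19.9]]
[[475. 250.]
 [481. 234.]
 [476. 226.]
 [159. 163.]
 [153. 270.]
 [413. 318.]]
near [   0.2    1.   426.5 -144.5] 78.28948
far [   0.2    1.   552.6 -122.2] 78.14922
left [   1.    -0.2  460.1 -299.1] -11.628258
V [[517.2  -6.   48. ]]
Vback [[489.9  33.2  48. ]
 [557.2  20.   48. ]]
tab [[ 449.3 -232.8   70. ]
 [ 449.3 -222.3   70. ]
 [ 491.3 -230.1   70. ]
 [ 489.9 -241.3   70. ]] [ 469.9 -231.6   70. ]
lever end [[ 457.6 -167.4  135. ]]
base corners [[ 399.1 -284.6   12. ]
 [ 513.4 -309.    12. ]
 [ 466.9   43.9   12. ]]
```

```bash
cat >> h.py <<'E'
A=np.radians(78.25); Y=np.array([np.cos(A),np.sin(A),0]); X=np.array([np.sin(A),-np.cos(A),0])
O=np.array([516.5,-6,0])-125*Y
def C(x,y,z): return list(O+x*X+y*Y+[0,0,z])
E
python3 - <<'E'
from h import *
np.set_printoptions(precision=2,suppress=True)
def st(n): s=bot.get_state();print(n,round(s['t'],2),s['tcp_pos'],s['opening'],s['contact_force'],s['gripper_force'],s['qpos'])
r=[np.pi,0,A]; p=[446.7,349,0]
bot.move_ptp([p[0],p[1],120],r); bot.movel([p[0],p[1],22],max_speed=120)
bot.grip(0.3,40); st("grip")
bot.movel([p[0],p[1],200]); st("lift")
bot.move_ptp(C(0,125-38.5,150),r); st("above")
bot.movel(C(0,125-38.5,38),max_speed=100)
print(bot.movel(C(0,125-38.5,32.5),max_speed=20,threshold=6)); st("down")
E
```

```text
grip 8.03 [447.86 349.35  23.17] 0.6455270334251626 [ 0.41 -2.17  6.49] 41.98809742927551 [ 0.53  0.58 -0.4   0.6  -0.    2.31]
lift 9.37 [446.04 348.62 198.95] 0.6468365614922625 [-0.32  0.12 -2.18] 42.60657548904419 [ 0.53  0.38 -0.2   0.99  0.    2.31]
above 10.85 [508.86 -42.85 150.08] 0.646679925556166 [-0.45 -0.61 -1.61] 42.60685086250305 [-0.23  0.33 -0.42  0.83  0.    1.55]
True
down 12.38 [509.57 -43.95  35.17] 0.6483842503702837 [-1.09 -0.51  4.8 ] 42.827566266059875 [-0.23  0.48 -0.54  0.55 -0.    1.55]
```

Run:
```python
from h import *
import pickle
np.set_printoptions(precision=2,suppress=True)
bot.grip(1.0); s=bot.get_state(); p=np.array(s['tcp_pos'])
bot.movel(list(p+[0,0,130]),max_speed=200); bot.dwell(.15)
M=model("wrist"); im=imaging.capture("wrist"); cv2.imwrite("pics/placed.png",im); pickle.dump(M,open("pl.pkl","wb"))
print(bot.get_state()['t'], proj(M,[C(0,92.7,76),C(0,125,48)]))
```

```text
13.8 [[319.22 243.31]
 [319.07 191.68]]
```

View pics/placed.png

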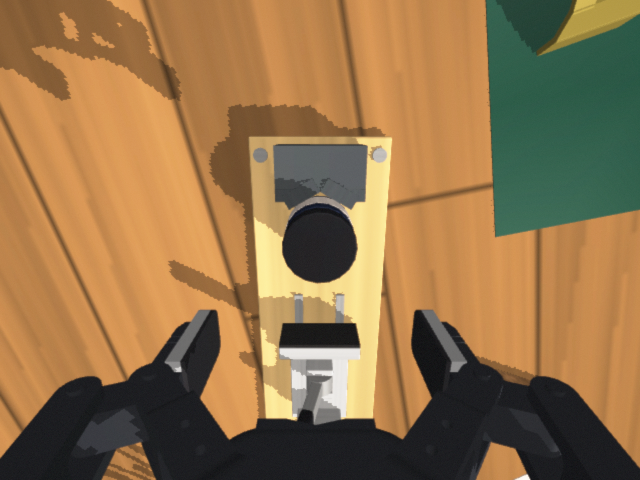

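Jar standing upright in front of the V: lid centre about (319,246), on the V's centre line (column 319–320). Now push the jaw from behind the tab.

Run:
```python
from h import *
np.set_printoptions(precision=2,suppress=True)
def st(n): s=bot.get_state();d=np.array(s['tcp_pos'])-O;print(n,round(s['t'],2),d@X,d@Y,d[2],np.array(s['contact_force'])@Y,s['contact_force'])
r=[np.pi,0,A-np.pi]
bot.grip(0.0); bot.move_ptp(C(0,-145,190),r); st("above")
bot.movel(C(0,-145,42),max_speed=150); st("down")
print(bot.movel(C(0,-70,42),max_speed=50,threshold=12)); st("a")
print(bot.movel(C(0,-40,42),max_speed=20,threshold=14)); st("b")
```

```text
above 17.57 0.023882283717092206 -144.88553911524906 189.98514100388567 0.00869425581266781 [-0.48  0.11 -0.08]
down 18.7 0.6736908789210658 -145.2842656026516 42.74630523818834 -0.3382901996510759 [ 0.79 -0.51  0.31]
False
a 20.35 0.06094954237146766 -69.7761535722368 41.99191442224058 -0.8967868563713598 [-0.98 -0.71  0.7 ]
True
b 21.42 -0.06349330827355437 -50.00554306214566 41.928581673673705 -1.6153123774747005 [-0.56 -1.53 -0.53]
```

Run:
```python
from h import *
import pickle
np.set_printoptions(precision=2,suppress=True)
def st(n): s=bot.get_state();d=np.array(s['tcp_pos'])-O;print(n,round(s['t'],2),d@X,d@Y,d[2],np.array(s['contact_force'])@Y)
print(bot.movel(C(0,-38,42),max_speed=15,threshold=22)); st("c"); bot.dwell(.3); st("d")
bot.movel(C(0,-80,42)); bot.movel(C(0,-90,190),max_speed=250); bot.dwell(.2)
M=model("wrist"); im=imaging.capture("wrist"); pickle.dump(M,open("sn.pkl","wb")); cv2.imwrite("pics/snug.png",im)
st("e"); 
cv2.imwrite("pics/snug_s.png",imaging.capture("scene")); cv2.imwrite("pics/snug_t.png",imaging.capture("top"))
a=cv2.resize(cv2.imread("pics/snug_s.png")[170:290,210:380],None,fx=3,fy=3,interpolation=2)
b=cv2.resize(cv2.imread("pics/snug_t.png")[240:330,265:430],None,fx=3,fy=3,interpolation=2)
o=np.zeros((360,800,3),np.uint8);o[:360,:400]=a[:,55:455];o[:270,405:800]=b[:,:395];cv2.imwrite("pics/snug_c.png",o)
```

```text
True
c 21.97 -0.2501797512027713 -50.43703929253635 41.94790704672019 -2.8612550966380854
d 22.27 -0.3679430465817748 -50.43640259809489 41.77142614802175 -0.6015648657679991
e 23.61 -0.9290636096015648 -89.51859019284764 188.43193485590805 -0.33184026734676403
```

View pics/snug_c.png

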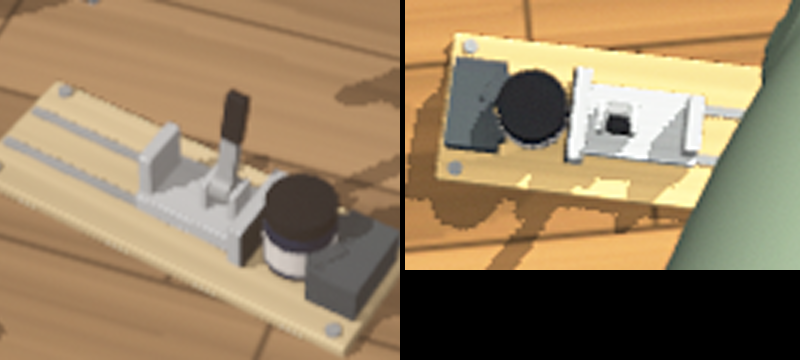

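The jaw is snug on the jar in the V, and the lever is still up. Next I'll flip the lever along an arc.

Run:
```python
from h import *
np.set_printoptions(precision=2,suppress=True)
def st(n): s=bot.get_state();d=np.array(s['tcp_pos'])-O;print(n,round(s['t'],2),np.array([d@X,d@Y,d[2]]),np.array(s['contact_force']))
r=[np.pi,0,A+np.pi/2]; y=26.5; rho=68
def P(f): return C(rho*np.sin(f)-5*np.cos(f)-11,y,52+rho*np.cos(f)+5*np.sin(f))
bot.move_ptp(C(-70,y,190),r); bot.movel(C(-70,y,112),max_speed=150); st("down")
for f in (-.35,-.05,.25,.5,.75,1.0,1.2,1.4,1.57):
    hit=bot.movel(P(f),max_speed=80,threshold=40); st((f,hit))
    if hit: break
```

```text
down 25.92 [-69.59  26.34 112.36] [ 0.33 -0.36  0.32]
(-0.35, False) 26.46 [-39.14  26.55 114.29] [-0.66  0.76  0.21]
(-0.05, False) 26.87 [-19.57  26.52 119.61] [-0.41 -0.12 -0.49]
(0.25, False) 27.27 [  0.92  26.51 118.92] [-0.33  0.66 -0.2 ]
(0.5, False) 27.64 [ 17.45  26.48 113.84] [-0.07  0.15 -0.02]
(0.75, False) 28.01 [ 31.88  26.48 104.68] [-0.28 -0.09  0.29]
(1.0, False) 28.38 [43.48 26.53 92.33] [-0.11  0.08 -0.48]
(1.2, False) 28.69 [50.46 26.52 80.67] [0.12 0.49 0.65]
(1.4, False) 29.01 [54.87 26.53 67.77] [-0.02 -0.67  0.39]
(1.57, False) 29.3 [58.07 26.37 57.5 ] [-0.41 -0.21  5.97]
```

Run:
```python
from h import *
np.set_printoptions(precision=2,suppress=True)
def st(n): s=bot.get_state();d=np.array(s['tcp_pos'])-O;print(n,round(s['t'],2),np.array([d@X,d@Y,d[2]]),np.array(s['contact_force']))
print(bot.movel(C(58,26.5,48),max_speed=15,threshold=25)); st("p"); bot.dwell(.4); st("q")
bot.movel(C(58,26.5,190),max_speed=200); bot.move_ptp(C(-110,-20,280),[np.pi,0,A+np.pi/2]); bot.dwell(.2)
cv2.imwrite("pics/f_s.png",imaging.capture("scene")); w=imaging.capture("wrist"); st("e")
M=model("wrist"); print(proj(M,[C(0,92.7,76),C(85,27,52),C(0,65,53)]))
a=cv2.resize(cv2.imread("pics/f_s.png")[170:290,210:380],None,fx=3,fy=3,interpolation=2)
b=cv2.resize(w,(400,300))
o=np.zeros((360,800,3),np.uint8);o[:360,:400]=a[:,55:455];o[:300,400:800]=b;cv2.imwrite("pics/f_c.png",o)
```

```text
True
p 29.64 [58.13 26.37 57.29] [-2.19  0.78 10.65]
q 30.04 [58.12 26.37 57.27] [-2.93  0.78 10.66]
e 31.96 [-109.6   -19.82  279.31] [-0.12 -0.72 -0.03]
[[412.47 307.  ]
 [351.08 355.91]
 [384.62 297.71]]
```

View pics/f_c.png

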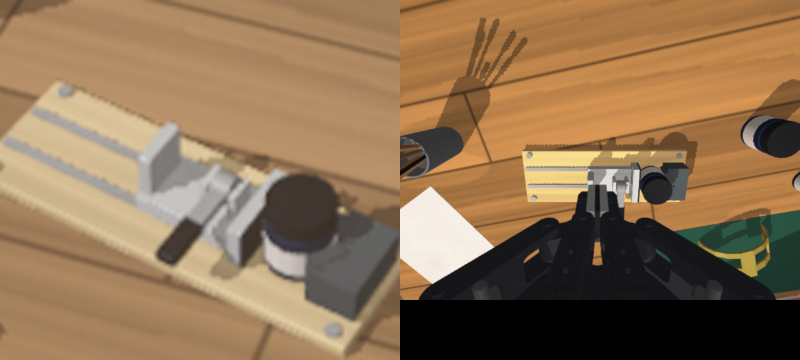

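The lever lies level against its stop (tip stopped rigidly at 57.3 mm), the jar is upright in the V with the jaw on it, and the arm is clear.

```bash
python3 -c "
from bench import bot
print(bot.sign_off())"
```

```text
the job is handed in; nothing more can be done
None
```

I handed the job in: the middle-sized jar stands upright in the V with the jaw slid up snug against it and the lever flipped level to its stop; I never touched the other jars, mask, brush pot or sanding block, and the hand-in gave no verdict.

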